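Lock the die bushing with its index pin

TASK

Take the red-knobbed index pin from its wooden rest and use it to lock the steel bushing in the grey fixture: turn the bushing until its hole lines up with the hidden hole in the base, which lies a few millimetres to three and a half centimetres clockwise past the red mark (seen from above), and push the pin through both until its shoulder is flat on the bushing, then let go. Feel for the hole gently, without pressing hard on the pin, and leave the tools lying around where they are.

Things in the scene. Friction and masses are not known exactly. Their poses are not given: they have to be found in the camera images.
- fixture: Round grey cast fixture bolted to the table, 156 mm across at the foot, with two bolted ears at its +y and -y sides (202 mm overall). Origin: centre of its underside, on the bushing's axis; z up. Rim 121 to 152 mm in diameter, 52 mm high, level with the top of the bushing's flange. More than 35 N of the pin on the fixture, stop ring or bushing spoils them.
- stop_ring_top (a point): Centre of the top of a flat steel stop ring hidden under the bushing, 44 mm above the table. It has one round hole, 10 mm wide, 40 mm from the axis, at an unknown angle 0.12 to 0.85 rad (5 to 34 mm along the hole circle) clockwise, from above, of the red mark's direction; it cannot be seen or measured. Elsewhere the ring stops the pin.
- stop_ring_bore (a point): Point on the axis 5 mm below the stop ring's top (39 mm above the table): the level at which a friction plug sits in the ring's hole. The pin's tip meets it there and must push it down ahead of it with about 6 N over the last 21 mm; no spring back.
- mark (a point): Red painted index mark on the rim of the fixture, 12 x 5 mm; the point is its middle, 68.5 mm from the axis in the fixture's -x direction, 52 mm above the table.
- bushing (a joint): Angle of the steel bushing about the fixture's vertical axis, counter-clockwise positive from above, 0 when its hole points at the red mark. Starts at 0.6 to 1.4 rad, turns both ways (-2.5 to 2.5) with light friction (0.08 N m, 2 N at the hole) and stays where left. Flat disc 120 mm across, 8 mm thick, top 52 mm above the table, with a dark knurled hub.
- bushing_hole (a point): Centre of the mouth of the one through hole in the bushing's flange: 10 mm diameter, 8 mm deep, 40 mm from the axis, mouth 52 mm above the table.
- bushing_hub (a point): Centre of the top of the bushing's knurled hub, on the axis, 82 mm above the table. The hub is 34 mm in diameter and stands 30 mm above the flange; it can be gripped across its diameter and turned.
- index_pin: Loose red-knobbed pin, about 80 g, upright. Origin: centre of its lower tip; z up to the knob. Steel shank 8 mm wide, 34 mm long, tapering to 6.8 mm over the last 2 mm; then the flat underside of a red shoulder 22 mm wide, 5 mm thick; then a red knob 18 mm wide up to 72 mm. Fully home, its tip is 18 mm above the table.
- pin_knob (a point): Middle of the grip part of the pin's knob, on the pin's axis 60 mm above its tip (26 mm above the underside of its shoulder).
- pin_rest: Dark wooden block 56 x 56 x 40 mm fixed to the table, with one through hole of 12 mm in its middle in which the pin hangs by its shoulder (pin tip 6 mm above the table). Origin: centre of its underside.
- wax_tin: Black round tin 57 mm in diameter, 22 mm high, a bystander. Origin: centre of its underside.
- steel_bush: Turned steel bush 40 mm in diameter, 21 mm high, a bystander. Origin: centre of its underside.
- awl: Awl with a wooden handle, 121 x 37 x 37 mm, a bystander. Origin: centre of its underside.
- pliers_blue: Pliers with blue handles, 177 x 35 x 11 mm, a bystander. Origin: centre of its underside.
Mind the look-alikes: they are no part of the job. There is more than one size of the index_pin; the job needs the middle-sized.

How it is judged:
By the outcome, as a careful person would: the job done as asked, in the order asked, and still so for the second after the job is handed in, with the robot touching nothing.
It also fails if it takes over 69 s, if anything falls off the work surface, if the arm or the gripper's body presses on something with over 40 N, if the wrist force passes 120 N, or if a joint passes its speed limit or range.

ROBOT

A 6-joint arm with a two-finger parallel gripper is mounted at the origin on a cart in front of the work surface, level with it; the furniture and walls round the work are solid. World frame = base frame: x ahead of the robot, y to its left, z up, the work surface at z = 0. Lengths are in m, angles in rad, forces in N, time in s.
With the tool pointing down it reaches from about 0.25 to 0.725 m from the base axis. Payload 4 kg.
Tool frame: the origin (TCP) lies on the centre line of the jaws, within the pads' length; the fingertips stand 25 mm ahead of it and the grasp point (between the pads) lies 6 mm ahead of it; z points along the fingers, x is the direction in which the jaws open and shut, and the axes are right-handed (so a half turn about z gives the same grasp; the last joint's range is limited). The gripper opens to 85 mm and grips with 20 to 120 N. Pads are 22 mm wide; open, the fingers measure 114 mm over their backs; the gripper's body (76 mm by 85 mm) begins 54 mm behind the grasp point. The pads swing forward as they close: fully open they stand 13 mm farther back than shut.
Start: joints at [1.177, 0.241, 0.005, 1.335, 0, 1.571], TCP at [0.192, 0.462, 0.256] pointing down, gripper open.
Joint ranges: [-2.72, 2.72], [-1.05, 1.87], [-1.09, 1.28], [-1.99, 2.15], [-1.42, 1.44], [-3.14, 3.14]. Speed limits (rad/s): [2.79, 2.79, 3.14, 3.14, 3.14, 3.14].

INTERFACE

Orientations are given as a unit quaternion [x, y, z, w].
In Python, from workcell import bot, imaging, order gives the robot as it stands.
- The arm moves only by the tool carry_out, never from a script. Its argument "moves" is a list of rows, each a list of 5 numbers: the shift along the tool's x, y, z scaled (see below), then the turn about the tool's z scaled (see below), then the opening, from -1 (shut) to 1 (fully open). In form: [[tx, ty, tz, roll, hand], ...]. A call has 1 to 20 rows; each row is the pose to reach, as a shift and turn from the pose commanded when the call began, along the tool's axes at that moment; what a row does not reach only later rows make up. The controller multiplies each number of a shift by 0.1 m and each number of a turn by 90 degrees. A row lasts 1/10 s, in which the tool goes at most 50 mm and 8.59 degrees, less where a joint would pass 70% of its speed; a pose out of reach is approached as far as the arm can. A call with a number of a shift or a turn outside -1 to 1 is refused whole. A call with a gripper value outside its range is refused whole. The fingers move at their own pace and stop on an object; the grip force is fixed at half the most. Time passes only in rows, so rows that repeat a pose let the fingers close. It gives the time, the measured TCP pose, the force and the opening at its end, in the units of the state.
- bot.get_obs(): the state, without advancing time (a new reading comes with each control period).
- imaging.camera(name): name is "scene" or "top" or "wrist"; returns the picture (400x640x3 uint8, red, green, blue); there is no depth.
- imaging.camera_model(name): a dict with "fovy" (degrees; the focal length in pixels is half the picture's height over the tangent of half this angle, whatever the lens; pixels are square), "cx", "cy" (the principal point, pixels), "eye" and "rotation" of the camera in the world. Camera axes: x right, y up, looking along -z (the intrinsics and any distortion apply to the point x, -y, -z); pixel columns grow to the right and rows downward; lengths in m; the calibration is good to about 2 mm. A picture is of the moment at which its call begins: read the wrist's pose just before it. camera_model takes no time and is no camera call; for the wrist camera it gives the pose at the moment of the call.
- order.job_done(): hands the job in, once; it reports no verdict.
The state is a dict: "clock": time; "joint_pos": joint angles; "joint_vel": joint speeds; "tau": joint torques, N m; "eef_pos": TCP position; "tool_rot": TCP orientation; "ft_force": force on the tool from outside, world axes, zero at the start; "ft_torque": the same for the moment, N m; "grip_width": finger opening in m.
Only numpy, scipy, OpenCV 4.12 (cv2) and the standard library are available. Lean on these libraries where they do the work, as an engineer would, in place of code of your own. Each camera call takes 0.05 s, during which the arm holds its last target.

## Working session

There is one attempt and no reset: what is moved stays moved. The work goes in short steps, Python scripts to look and compute and a tool call to move; the robot and the scene stay as the last step left them, time stands still between calls to the robot, and variables do not carry over. Pictures are saved under pics/ and viewed, and the job is handed in when it is done.

Besides the shell and the picture viewer there is one more tool, called after "Request:" by a JSON object that holds its "fn" and its "kwargs", one argument or row to a line. carry_out: Moves the arm, as the interface text tells. Its arguments: {"type":"object","properties":{"moves":{"type":"array","items":{"type":"array","items":{"type":"number","minimum":-1,"maximum":1}}}},"required":["moves"]}

```bash
ls; mkdir -p pics
python3 - <<'E'
from workcell import bot, imaging, order
import cv2
o=bot.get_obs();print(o)
for n in ["scene","top","wrist"]:
    m=imaging.camera_model(n);print(n,m)
    im=imaging.camera(n);cv2.imwrite(f"pics/{n}0.png",im[:,:,::-1])
E
```

```text
pics
{'clock': 0.0, 'joint_pos': array([ 1.17697107e+00,  2.41396779e-01,  3.73045017e-03,  1.33518226e+00,
       -8.37433332e-07,  1.57079843e+00]), 'joint_vel': array([-0.00037416, -0.00095344,  0.00055322, -0.00114342,  0.00084174,
       -0.00124409]), 'tau': array([ 2.05806828e-06, -3.72318649e+01,  2.52406704e+01,  1.70232472e-02,
        5.73108264e-05, -4.10163977e-06]), 'eef_pos': array([0.19164303, 0.46119685, 0.25542336]), 'tool_rot': array([ 8.31782462e-01,  5.55100786e-01, -8.53283298e-04,  5.69955641e-04]), 'ft_force': array([-0.66835147,  0.72063794,  0.30468281]), 'ft_torque': array([ 0.0149798 ,  0.01361966, -0.07295621]), 'grip_width': 0.0850470928358991}
scene {'fovy': 52.28891900554224, 'cx': 312.10214982752206, 'cy': 199.72042022615105, 'eye': array([-0.0527052 , -0.42824718,  0.52012009]), 'rotation': array([ 0.44882049, -0.22137291, -0.37630255,  0.77971187])}
top {'fovy': 57.04388451733116, 'cx': 318.9997607447714, 'cy': 196.87239895254112, 'eye': array([0.468891  , 0.06844776, 0.98402528]), 'rotation': array([ 0.04123927, -0.04321737, -0.6971758 ,  0.71440708])}
wrist {'fovy': 65.62927239383394, 'cx': 318.0673627485895, 'cy': 197.0198208925357, 'eye': array([0.11673428, 0.49231547, 0.37393418]), 'rotation': array([-0.13226781, -0.08748825,  0.54821164,  0.82116687])}
```

View pics/scene0.png

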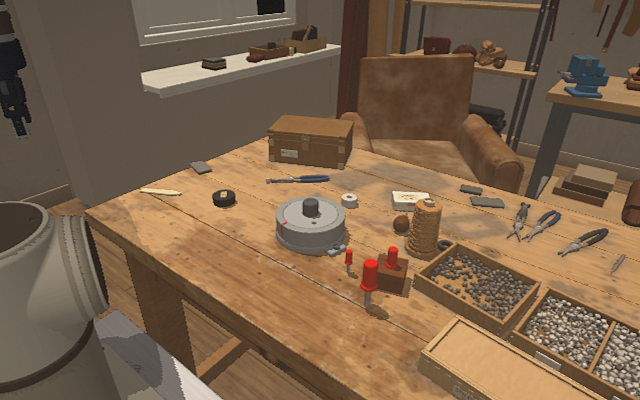

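View pics/top0.png

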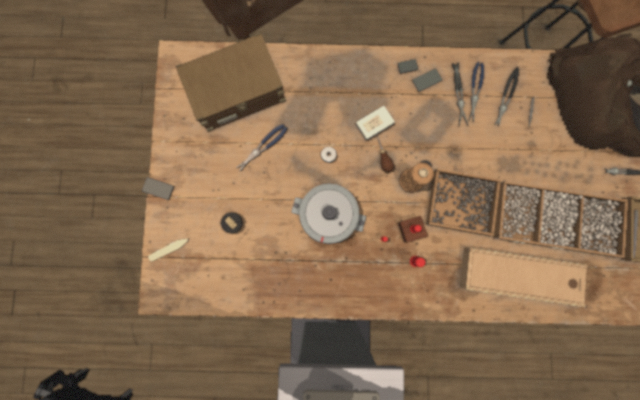

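View pics/wrist0.png

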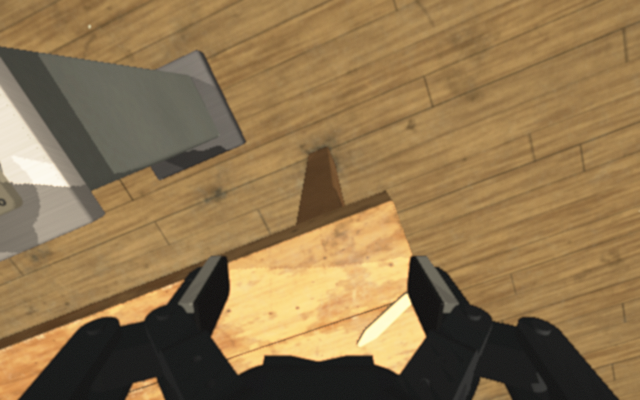

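```bash
cat > h.py <<'E'
import numpy as np, cv2
from scipy.spatial.transform import Rotation as R
from workcell import bot, imaging, order
def f(m): return 200/np.tan(np.radians(m["fovy"])/2)
def ray(m,u,v):
    d=np.array([(u-m["cx"])/f(m),-(v-m["cy"])/f(m),-1.]); return R.from_quat(m["rotation"]).apply(d)
def onz(m,u,v,z):
    d=ray(m,u,v); e=m["eye"]; return e+d*(z-e[2])/d[2]
def proj(m,p):
    c=R.from_quat(m["rotation"]).inv().apply(np.array(p)-m["eye"]); return m["cx"]+f(m)*c[0]/-c[2], m["cy"]-f(m)*c[1]/-c[2]
def redblobs(im,minA=8):
    i=im.astype(int); k=((i[:,:,0]>120)&(i[:,:,1]<80)&(i[:,:,2]<80)&(i[:,:,0]>2.2*i[:,:,1])).astype(np.uint8)
    n,l,s,c=cv2.connectedComponentsWithStats(k); return [(tuple(s[j]),tuple(np.round(c[j],1))) for j in range(1,n) if s[j][4]>=minA]
E
python3 - <<'E'
from h import *
im=cv2.imread("pics/top0.png"); m=imaging.camera_model("top")
cv2.imwrite("pics/top0c.png",cv2.resize(im[170:290,270:450],None,fx=4.4,fy=4.4,interpolation=cv2.INTER_CUBIC))
im2=cv2.imread("pics/scene0.png");cv2.imwrite("pics/scene0c.png",cv2.resize(im2[180:320,260:440],None,fx=4.2,fy=4.2,interpolation=cv2.INTER_CUBIC))
for b in redblobs(im[:,:,::-1]): print(b, onz(m,*b[1],0.052)[:2],onz(m,*b[1],0.078)[:2])
print("--")
ms=imaging.camera_model("scene")
for b in redblobs(im2[:,:,::-1]): print(b, onz(ms,*b[1],0.052)[:2],onz(ms,*b[1],0.078)[:2])
E
```

```text
((np.int32(410), np.int32(225), np.int32(12), np.int32(8), np.int32(73)), (np.float64(415.8), np.float64(228.6))) [ 0.50612839 -0.17934342] [ 0.50508961 -0.17243098]
((np.int32(382), np.int32(237), np.int32(6), np.int32(5), np.int32(22)), (np.float64(384.2), np.float64(238.7))) [ 0.47882551 -0.09951592] [ 0.47854838 -0.09483036]
((np.int32(410), np.int32(257), np.int32(15), np.int32(10), np.int32(105)), (np.float64(417.7), np.float64(261.7))) [ 0.42369008 -0.18350312] [ 0.42495102 -0.17647464]
--
((np.int32(385), np.int32(247), np.int32(13), np.int32(22), np.int32(180)), (np.float64(391.5), np.float64(257.5))) [ 0.51197799 -0.17499693] [ 0.48061475 -0.18906277]
((np.int32(345), np.int32(249), np.int32(7), np.int32(16), np.int32(74)), (np.float64(348.4), np.float64(257.0))) [ 0.46319049 -0.11188135] [ 0.43453697 -0.12945272]
((np.int32(360), np.int32(259), np.int32(18), np.int32(33), np.int32(416)), (np.float64(369.1), np.float64(275.1))) [ 0.44341756 -0.16848703] [ 0.41586225 -0.18291445]
```

View pics/top0c.png

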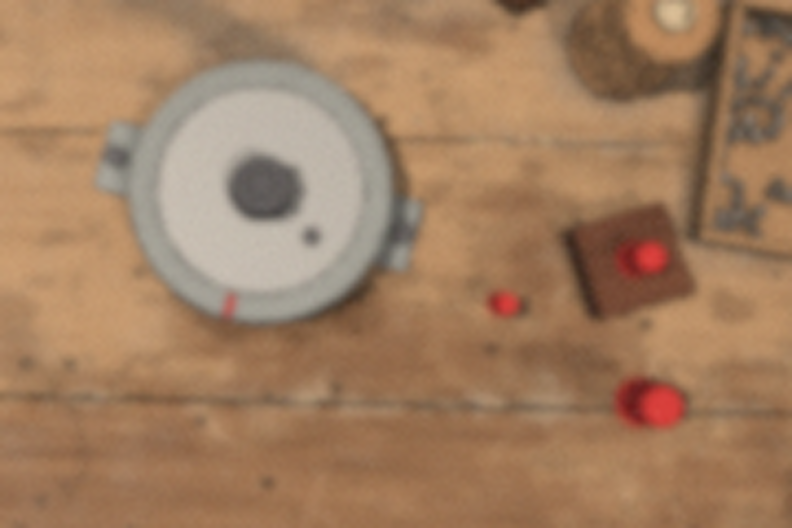

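View pics/scene0c.png

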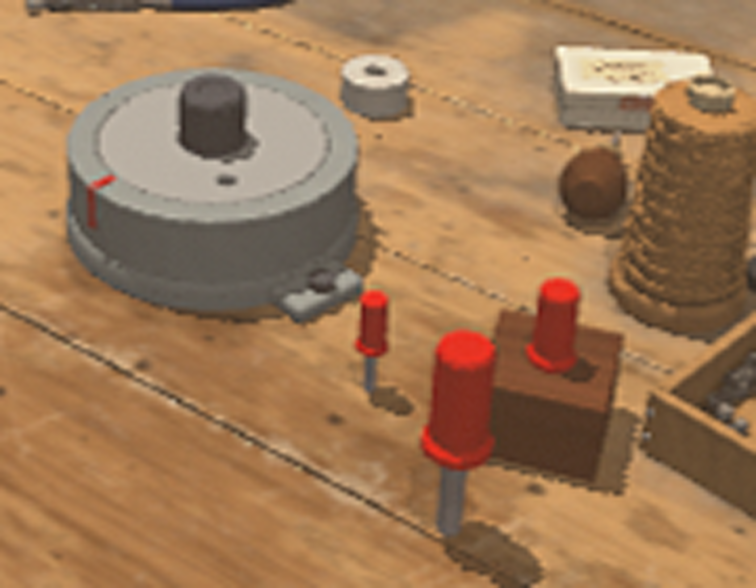

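```bash
cat >> h.py <<'E'
def moveto(p,q0,p0,yaw=None):
    """tool-scaled shift from commanded pose p0,q0 to p; yaw = direction of tool x in world (mod pi)"""
    r=R.from_quat(q0); s=r.inv().apply(np.array(p)-p0)/0.1
    out=[s]
    x=r.as_matrix()[:,0]; y0=np.arctan2(x[1],x[0])
    if yaw is not None:
        d=(yaw-y0+np.pi/2)%np.pi-np.pi/2
        out.append((y0,d,-d/(np.pi/2)))
    return y0,out
E
python3 - <<'E'
from h import *
m=imaging.camera_model("top")
hub=onz(m,330.2,212.5,.082); mk=onz(m,322.3,239.5,.052); ho=onz(m,340.7,223.6,.052)
print(hub,mk,ho)
for b in [hub,mk,ho]:
  d=b-hub; print(np.hypot(*d[:2]),np.degrees(np.arctan2(d[1],d[0])))
print("spool top",onz(m,270+673/4.4,170+12/4.4,.1))
print("box corner",onz(m,270+697/4.4,170+240/4.4,.03))
o=bot.get_obs(); print(R.from_quat(o["tool_rot"]).as_matrix().round(3))
mw=imaging.camera_model("wrist"); r=R.from_quat(o["tool_rot"]).inv()
print("cam in tool",r.apply(mw["eye"]-o["eef_pos"]), "look", r.apply(R.from_quat(mw["rotation"]).apply([0,0,-1])))
print(o["clock"],moveto([0.47,-0.10,0.30],o["tool_rot"],o["eef_pos"],0))
E
```

```text
[0.53925807 0.0387944  0.082     ] [0.47305624 0.05628291 0.052     ] [0.51412056 0.01067675 0.052     ]
0.0 0.0
0.06847285072023963 165.20223745623457
0.03771600555301331 -131.79709440233893
spool top [ 0.64068885 -0.18504646  0.1       ]
box corner [ 0.51827886 -0.21796366  0.03      ]
[[ 0.384  0.923 -0.001]
 [ 0.923 -0.384 -0.001]
 [-0.002 -0.    -1.   ]]
cam in tool [-0.00030541 -0.08109437 -0.11841241] look [5.01254154e-04 3.13168659e-01 9.49697394e-01]
0.15 (np.float64(1.1769713940869098), [array([-4.11654317,  4.72414755, -0.43733432]), (np.float64(1.1769713940869098), np.float64(-1.1769713940869098), np.float64(0.7492832609867633))])
```

Request:
{"fn": "carry_out", "kwargs": {
  "moves": [
    [-0.725, 0.969, 0, 0, 1],
    [-0.725, 0.969, 0, 0, 1],
    [-0.725, 0.969, 0, 0, 1]
  ]
}}

```text
clock: 0.45
eef_pos: [0.2541, 0.3545, 0.2559]
tool_rot: [0.832, 0.554, -0.001, 0.001]
ft_force: [-0.3, 0.4, 0.6]
grip_width: 0.0857
```

Request:
{"fn": "carry_out", "kwargs": {
  "moves": [
    [-0.725, 0.969, 0, 0, 1],
    [-0.725, 0.969, 0, 0, 1],
    [-0.725, 0.969, 0, 0, 1]
  ]
}}

```text
clock: 0.75
eef_pos: [0.316, 0.2504, 0.2561]
tool_rot: [0.833, 0.554, -0.0, 0.001]
ft_force: [-0.2, 0.9, -0.2]
grip_width: 0.0853
```

Request:
{"fn": "carry_out", "kwargs": {
  "moves": [
    [-0.725, 0.969, 0, 0, 1],
    [-0.725, 0.969, 0, 0, 1],
    [-0.725, 0.969, 0, 0, 1]
  ]
}}

```text
clock: 1.05
eef_pos: [0.3779, 0.1464, 0.2562]
tool_rot: [0.833, 0.554, -0.0, 0.001]
ft_force: [-0.6, 0.3, 1.1]
grip_width: 0.0854
```

Request:
{"fn": "carry_out", "kwargs": {
  "moves": [
    [-0.725, 0.969, 0, 0, 1],
    [-0.725, 0.969, 0, 0, 1],
    [-0.725, 0.969, 0, 0, 1]
  ]
}}

```text
clock: 1.35
eef_pos: [0.4399, 0.0421, 0.2561]
tool_rot: [0.833, 0.553, -0.0, 0.001]
ft_force: [-0.9, 1.2, -0.0]
grip_width: 0.0855
```

Request:
{"fn": "carry_out", "kwargs": {
  "moves": [
    [-0.725, 0.969, 0, 0.749, 1],
    [-0.725, 0.969, 0, 0.749, 1],
    [-0.725, 0.969, 0, 0.749, 1],
    [-0.725, 0.969, 0, 0.749, 1],
    [-0.725, 0.969, 0, 0.749, 1],
    [-0.725, 0.969, 0, 0.749, 0.0],
    [-0.725, 0.969, 0, 0.749, 0.0],
    [-0.725, 0.969, 0, 0.749, 0.0],
    [-0.725, 0.969, 0, 0.749, 0.0],
    [-0.725, 0.969, 0, 0.749, 0.0]
  ]
}}

```text
clock: 2.35
eef_pos: [0.5, -0.0589, 0.256]
tool_rot: [1.0, 0.002, -0.0, -0.0]
ft_force: [-0.4, 0.2, 0.2]
grip_width: 0.0428
```

Run:
```python
from h import *
m=imaging.camera_model("wrist"); im=imaging.camera("wrist"); cv2.imwrite("pics/w1.png",im[:,:,::-1])
np.savez("w1.npz",**m)
for b in redblobs(im): print([int(x) for x in b[0]],b[1], onz(m,*b[1],0.052)[:2],onz(m,*b[1],0.066)[:2])
```

```text
[283, 53, 16, 6, 56] (np.float64(291.0), np.float64(55.2)) [0.47311841 0.05734706] [0.47424595 0.05579096]
[295, 198, 13, 19, 190] (np.float64(300.2), np.float64(207.0)) [ 0.47959679 -0.09631209] [ 0.4804431  -0.09119763]
[315, 261, 8, 9, 27] (np.float64(317.7), np.float64(264.2)) [ 0.49916078 -0.16798015] [ 0.49915779 -0.15975447]
[316, 278, 15, 13, 154] (np.float64(323.3), np.float64(283.8)) [ 0.50598793 -0.19474256] [ 0.50568857 -0.18535509]
```

View pics/w1.png

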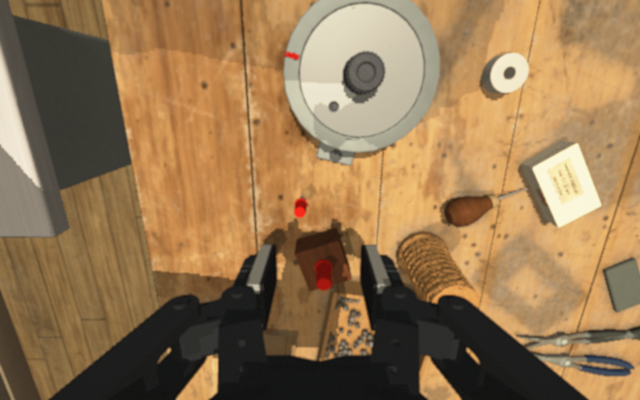

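Run:
```python
from h import *
im=cv2.imread("pics/w1.png")
a=cv2.resize(im[225:305,280:380],None,fx=7,fy=7,interpolation=cv2.INTER_CUBIC); cv2.imwrite("pics/w1a.png",a)
b=cv2.resize(im[0:170,270:450],None,fx=3.5,fy=3.5,interpolation=cv2.INTER_CUBIC); cv2.imwrite("pics/w1b.png",b)
```

```text
(no output)
```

View pics/w1a.png

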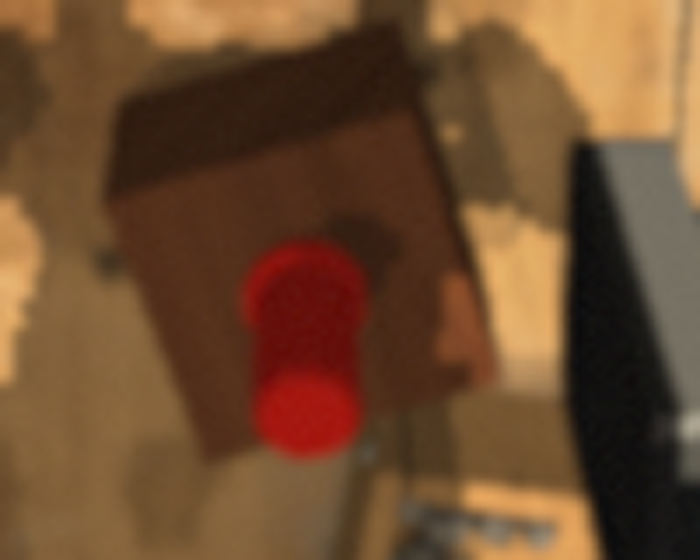

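View pics/w1b.png

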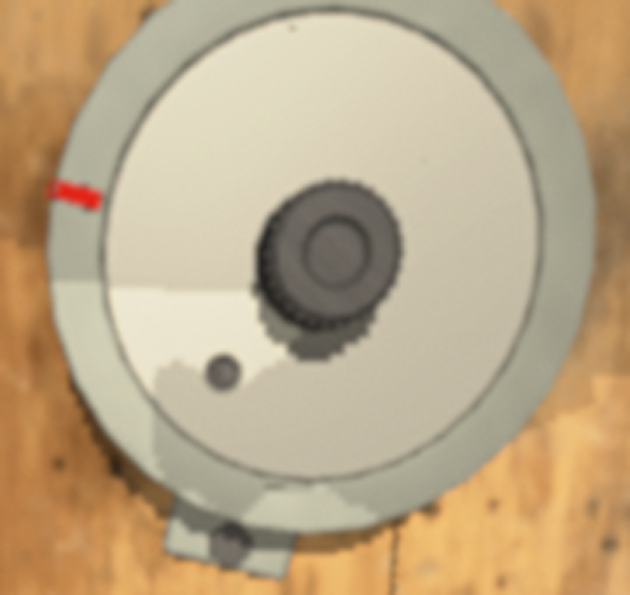

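Run:
```python
from h import *
from scipy.optimize import least_squares
m=dict(np.load("w1.npz")); t=imaging.camera_model("top"); s=imaging.camera_model("scene")
P=lambda x,y:(270+x/3.5,y/3.5)
print("hub",onz(m,*P(338,252),.082)); print("mark",onz(m,*P(75,195),.052)); print("hole",onz(m,*P(223,373),.052))
pts=np.array([onz(m,*P(*q),.052)[:2] for q in [(102,245),(541,237),(333,8),(308,480),(155,95),(490,375),(480,70),(165,405)]])
r=least_squares(lambda c:np.hypot(*(pts-c[:2]).T)-c[2],[.53,.04,.06]);print("flange",r.x,r.fun)
print("pin wrist",onz(m,324,284.1,.078)); print("pin sh wrist",onz(m,280+306/7,225+297/7,.045))
print("pin top",onz(t,418.2,228.4,.078))
# scene: knob top centre at crop (559,291), shoulder bottom
print("pin scene",onz(s,260+559/4.2,180+291/4.2,.078)); print("hub scene",onz(s,260+214/4.2,180+84/4.2,.082))
# triangulate height of big pin top: scene crop(466,350) & top crop (661,405)
def tri(a,b):
    (m1,u1,v1),(m2,u2,v2)=a,b; d1=ray(m1,u1,v1);d2=ray(m2,u2,v2);A=np.c_[d1,-d2];x=np.linalg.lstsq(A,m2["eye"]-m1["eye"],rcond=None)[0];return (m1["eye"]+d1*x[0]+m2["eye"]+d2*x[1])/2
print("big top",tri((s,260+466/4.2,180+350/4.2),(t,270+661/4.4,170+405/4.4)))
print("pin tri",tri((m,324,284.1),(s,260+559/4.2,180+291/4.2)))
print("rest corners",[onz(m,280+a/7,225+b/7,.04)[:2].round(4) for a,b in [(107,200),(410,105),(495,382),(210,460)]])
```

```text
hub [0.54144815 0.04074696 0.082     ]
mark [0.4735156  0.05690033 0.052     ]
hole [0.51464963 0.0105289  0.052     ]
flange [0.54108405 0.04188171 0.06009882] [ 0.00037501  0.00042401 -0.00049219  0.00140113  0.00027856 -0.00108828
  0.00032345 -0.0012217 ]
pin wrist [ 0.50621138 -0.17769172  0.078     ]
pin sh wrist [ 0.50644389 -0.17649163  0.045     ]
pin top [ 0.50572319 -0.1783366   0.078     ]
pin scene [ 0.50360229 -0.17973749  0.078     ]
hub scene [0.54433202 0.04105998 0.082     ]
big top [ 0.4253914 -0.1785588  0.094333 ]
pin tri [ 0.50614065 -0.17876742  0.07615146]
rest corners [array([ 0.472 , -0.1606]), array([ 0.5239, -0.1423]), array([ 0.5403, -0.1966]), array([ 0.4896, -0.213 ])]
```

Request:
{"fn": "carry_out", "kwargs": {
  "moves": [
    [0.06, 1.0, 0.3, 0, 0],
    [0.06, 1.0, 0.3, 0, 0],
    [0.06, 1.0, 0.3, 0, 0]
  ]
}}

```text
clock: 2.7
eef_pos: [0.5053, -0.1628, 0.2242]
tool_rot: [1.0, -0.002, -0.001, 0.0]
ft_force: [-0.5, 0.2, -0.0]
grip_width: 0.0429
```

Request:
{"fn": "carry_out", "kwargs": {
  "moves": [
    [0, 0.18, 0.4, 0, 0],
    [0, 0.18, 0.9, 0, 0],
    [0, 0.18, 0.9, 0, 0],
    [0, 0.18, 0.9, 0, 0]
  ]
}}

```text
clock: 3.1
eef_pos: [0.5057, -0.1763, 0.1363]
tool_rot: [1.0, 0.001, -0.001, -0.001]
ft_force: [0.4, -0.0, 0.5]
grip_width: 0.0429
```

Run:
```python
from h import *
o=bot.get_obs();print(o["eef_pos"],o["tool_rot"],o["ft_force"],o["grip_width"])
m=imaging.camera_model("wrist"); im=imaging.camera("wrist"); cv2.imwrite("pics/w2.png",im[:,:,::-1])
for z in (.078,): print(proj(m,[*o["eef_pos"][:2],z]))
```

```text
[ 0.50567262 -0.17632524  0.1362921 ] [ 9.99998891e-01  7.56647329e-04 -1.17072955e-03 -5.25025065e-04] [ 0.40425595 -0.03265003  0.45944274] 0.04290340624253993
(np.float64(319.4052793015793), np.float64(231.09049920646302))
```

View pics/w2.png

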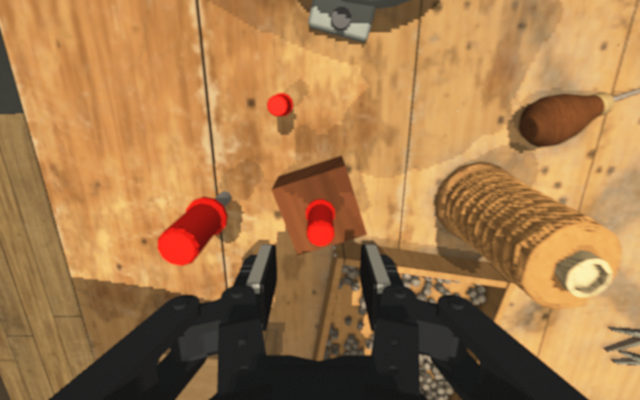

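Request:
{"fn": "carry_out", "kwargs": {
  "moves": [
    [0.006, 0.023, 0.2, 0, 0],
    [0.006, 0.023, 0.45, 0, 0],
    [0.006, 0.023, 0.59, 0, 0],
    [0.006, 0.023, 0.59, 0, 0],
    [0.006, 0.023, 0.59, 0, 0]
  ]
}}

```text
clock: 3.65
eef_pos: [0.5088, -0.1795, 0.0799]
tool_rot: [1.0, 0.001, 0.002, 0.001]
ft_force: [0.6, -0.4, -0.4]
grip_width: 0.0424
```

Run:
```python
from h import *
o=bot.get_obs();print(o["eef_pos"],o["ft_force"],o["grip_width"])
m=imaging.camera_model("wrist"); im=imaging.camera("wrist"); cv2.imwrite("pics/w3.png",im[200:400,170:470,::-1].repeat(2,0).repeat(2,1))
```

```text
[ 0.50884159 -0.17945609  0.07987259] [ 0.57703145 -0.39482864 -0.38170889] 0.04244989922629919
```

View pics/w3.png

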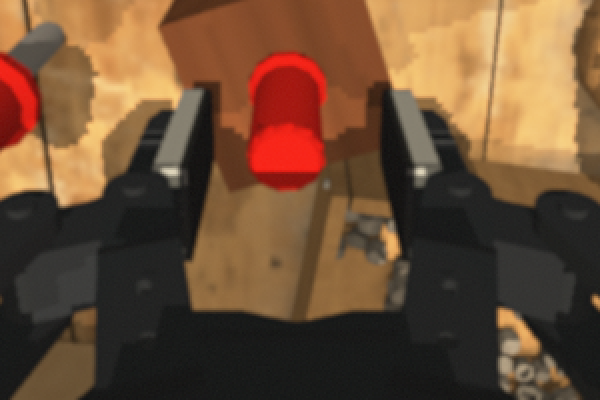

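Request:
{"fn": "carry_out", "kwargs": {
  "moves": [
    [-0.02, 0, 0.03, 0, 0],
    [-0.02, 0, 0.03, 0, 0],
    [-0.02, 0, 0.03, 0, 0]
  ]
}}

```text
clock: 4.0
eef_pos: [0.505, -0.1793, 0.0748]
tool_rot: [1.0, 0.0, 0.0, 0.0]
ft_force: [0.6, -0.5, -0.2]
grip_width: 0.0428
```

Run:
```python
from h import *
o=bot.get_obs();print(o["eef_pos"],o["ft_force"],o["grip_width"],R.from_quat(o["tool_rot"]).as_matrix().round(4))
m=imaging.camera_model("wrist"); im=imaging.camera("wrist"); cv2.imwrite("pics/w4.png",im[200:400,170:470,::-1].repeat(2,0).repeat(2,1))
print(bot.get_obs()["eef_pos"])
```

```text
[ 0.50498271 -0.17931985  0.07484713] [ 0.55701107 -0.54217407 -0.15488854] 0.04282825790829418 [[ 1.e+00  4.e-04  7.e-04]
 [ 4.e-04 -1.e+00 -3.e-04]
 [ 7.e-04  3.e-04 -1.e+00]]
[ 0.50496768 -0.17930331  0.07469325]
```

View pics/w4.png

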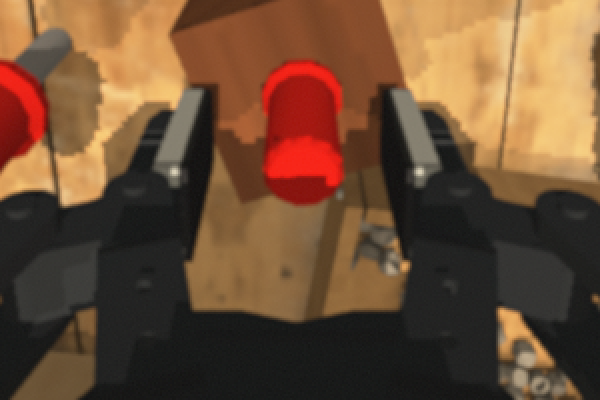

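Request:
{"fn": "carry_out", "kwargs": {
  "moves": [
    [0.015, 0, 0, 0, 0],
    [0.015, 0, 0, 0, 0],
    [0.015, 0, 0, 0, -1],
    [0.015, 0, 0, 0, -1],
    [0.015, 0, 0, 0, -1],
    [0.015, 0, 0, 0, -1],
    [0.015, 0, 0, 0, -1],
    [0.015, 0, 0, 0, -1]
  ]
}}

```text
clock: 4.85
eef_pos: [0.5065, -0.1793, 0.0744]
tool_rot: [1.0, 0.0, 0.0, 0.0]
ft_force: [0.1, -0.7, 2.1]
grip_width: 0.016
```

Run:
```python
from h import *
o=bot.get_obs();print(o["eef_pos"],o["ft_force"],o["ft_torque"],o["grip_width"],R.from_quat(o["tool_rot"]).as_matrix().round(4))
m=imaging.camera_model("wrist"); im=imaging.camera("wrist"); cv2.imwrite("pics/w5.png",im[200:400,170:470,::-1].repeat(2,0).repeat(2,1))
```

```text
[ 0.5064608  -0.17927867  0.07443197] [ 0.11718087 -0.6816905   2.0650897 ] [-0.03729009 -0.04619691 -0.05950074] 0.016040270801612206 [[ 1.e+00  4.e-04  3.e-04]
 [ 4.e-04 -1.e+00 -1.e-04]
 [ 3.e-04  1.e-04 -1.e+00]]
```

View pics/w5.png

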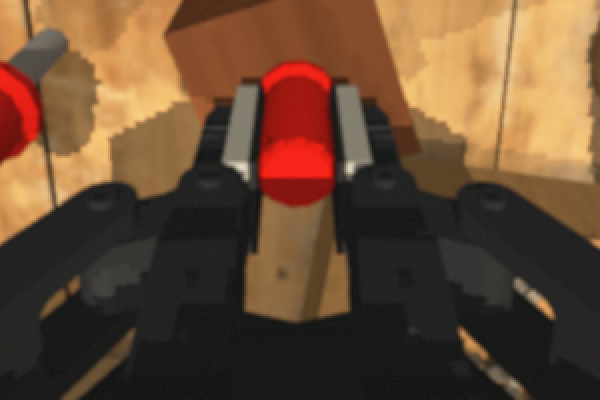

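Run:
```python
from h import *
o=bot.get_obs(); m=imaging.camera_model("wrist"); e=o["eef_pos"]
a=np.linspace(0,2*np.pi,73)
for dy in (-.003,-.002,-.001,0,.001,.002,.003):
    p=np.array([proj(m,[e[0]+.009*np.cos(t),e[1]+dy+.009*np.sin(t),.078]) for t in a])
    q=np.array([proj(m,[e[0]+.011*np.cos(t),e[1]+dy+.011*np.sin(t),.045]) for t in a])
    print(dy,"knob top rows",p[:,1].min().round(1),p[:,1].max().round(1),"cols",p[:,0].min().round(1),p[:,0].max().round(1),"shoulder top row",q[:,1].min().round(1),"cols",q[:,0].min().round(1),q[:,0].max().round(1))
im=imaging.camera("wrist")
i=im.astype(int); k=(i[:,:,0]>100)&(i[:,:,1]<60)&(i[:,:,2]<60)
for c in (310,314,318,322,326): r=np.where(k[200:330,c])[0]+200; print(c,r.min(),r.max(), i[285:300,c,0])
```

```text
-0.003 knob top rows 278.5 313.6 cols 299.1 340.4 shoulder top row 239.9 cols 298.9 339.8
-0.002 knob top rows 276.4 311.7 cols 299.0 340.4 shoulder top row 238.2 cols 298.8 339.9
-0.001 knob top rows 274.4 309.8 cols 299.0 340.5 shoulder top row 236.4 cols 298.8 339.9
0 knob top rows 272.3 307.9 cols 298.9 340.5 shoulder top row 234.7 cols 298.8 340.0
0.001 knob top rows 270.3 306.0 cols 298.9 340.6 shoulder top row 232.9 cols 298.7 340.0
0.002 knob top rows 268.2 304.1 cols 298.8 340.6 shoulder top row 231.2 cols 298.7 340.1
0.003 knob top rows 266.1 302.2 cols 298.8 340.7 shoulder top row 229.4 cols 298.7 340.1
310 231 300 [247 247 245 226 164 133 134 133 135 135 135 136 136 136 135]
314 230 302 [247 248 246 225 165 135 132 134 135 135 135 135 135 136 134]
318 230 302 [247 248 246 225 163 134 133 134 136 136 136 135 135 135 136]
322 230 302 [247 248 245 224 164 134 133 134 136 135 135 134 136 134 136]
326 231 301 [247 248 246 225 164 133 133 135 136 135 134 135 135 136 135]
```

Run:
```python
from h import *
im=imaging.camera("wrist")
cv2.imwrite("pics/w6.png",cv2.resize(im[220:315,270:370,::-1],None,fx=6,fy=6,interpolation=cv2.INTER_NEAREST))
```

```text
(no output)
```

View pics/w6.png

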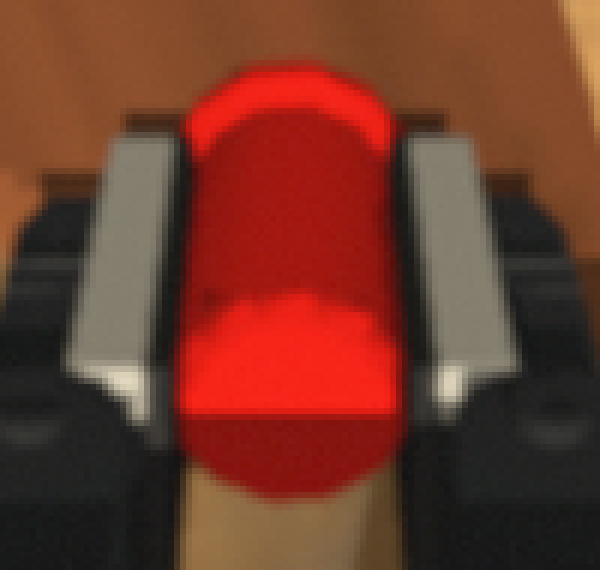

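Request:
{"fn": "carry_out", "kwargs": {
  "moves": [
    [0, 0, -0.3, 0, -1],
    [0, 0, -0.7, 0, -1],
    [0, 0, -0.95, 0, -1],
    [0, 0, -0.95, 0, -1],
    [0, 0, -0.95, 0, -1]
  ]
}}

```text
clock: 5.5
eef_pos: [0.5062, -0.1792, 0.1692]
tool_rot: [1.0, 0.0, 0.0, 0.0]
ft_force: [-0.2, 0.7, -1.1]
grip_width: 0.0162
```

Run:
```python
from h import *
o=bot.get_obs();print(o["eef_pos"],o["ft_force"],o["grip_width"],o["joint_pos"])
m=imaging.camera_model("wrist"); im=imaging.camera("wrist")
cv2.imwrite("pics/w7.png",im[:,:,::-1])
e=o["eef_pos"]; print(proj(m,[e[0],e[1]+.0023,e[2]-.0684]))
```

```text
[ 0.50617462 -0.17916405  0.16918   ] [-0.15169383  0.7130382  -1.08289483] 0.016160789196392335 [-3.40181280e-01  3.65401031e-01 -5.47650035e-02  1.15047313e+00
 -2.76562250e-05  1.23014169e+00]
(np.float64(319.09608579592265), np.float64(221.26329113805795))
```

View pics/w7.png

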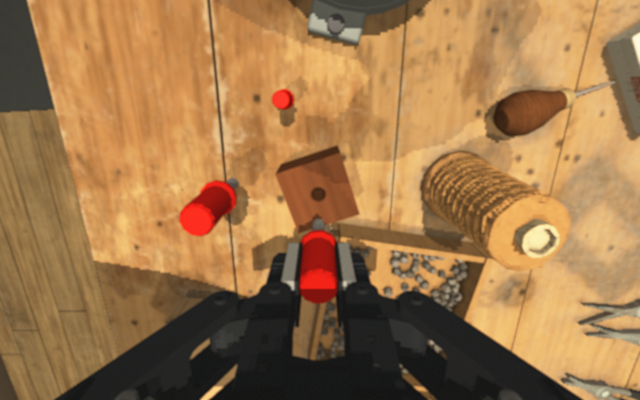

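Request:
{"fn": "carry_out", "kwargs": {
  "moves": [
    [0.05, -0.4, 0, 0, -1],
    [0.05, -0.96, 0, 0, -1],
    [0.05, -0.96, 0, 0, -1]
  ]
}}

```text
clock: 5.85
eef_pos: [0.5094, -0.0789, 0.167]
tool_rot: [1.0, 0.003, -0.003, -0.001]
ft_force: [0.6, -0.8, -1.2]
grip_width: 0.0158
```

Request:
{"fn": "carry_out", "kwargs": {
  "moves": [
    [0.05, -0.4, 0, -0.09, -1],
    [0.05, -0.96, 0, -0.18, -1],
    [0.05, -0.96, 0, -0.27, -1],
    [0.05, -0.96, 0, -0.36, -1],
    [0.05, -0.96, 0, -0.45, -1],
    [0.05, -0.96, 0, -0.54, -1],
    [0.05, -0.96, 0, -0.63, -1],
    [0.05, -0.96, 0, -0.72, -1],
    [0.05, -0.96, 0, -0.772, -1],
    [0.05, -0.96, 0, -0.772, -1]
  ]
}}

```text
clock: 6.85
eef_pos: [0.5151, 0.0123, 0.1675]
tool_rot: [0.822, 0.57, -0.002, -0.001]
ft_force: [-0.3, -0.2, -0.5]
grip_width: 0.0161
```

Request:
{"fn": "carry_out", "kwargs": {
  "moves": [
    [0, 0, 0, -0.09, -1],
    [0, 0, 0, -0.18, -1],
    [0, 0, 0, -0.27, -1],
    [0, 0, 0, -0.36, -1],
    [0, 0, 0, -0.45, -1],
    [0, 0, 0, -0.54, -1],
    [0, 0, 0.1, -0.63, -1],
    [0, 0, 0.2, -0.72, -1],
    [0, 0, 0.35, -0.772, -1],
    [0, 0, 0.35, -0.772, -1],
    [0, 0, 0.35, -0.772, -1]
  ]
}}

```text
clock: 7.95
eef_pos: [0.5155, 0.0126, 0.1336]
tool_rot: [0.352, 0.936, -0.0, -0.001]
ft_force: [-0.0, -0.1, -0.1]
grip_width: 0.016
```

Run:
```python
from h import *
o=bot.get_obs();print(o["eef_pos"],o["ft_force"],o["grip_width"],o["joint_pos"]); Rm=R.from_quat(o["tool_rot"]).as_matrix(); print(Rm.round(4),np.degrees(np.arctan2(Rm[1,0],Rm[0,0])))
m=imaging.camera_model("wrist"); im=imaging.camera("wrist")
np.savez("w8.npz",**m)
cv2.imwrite("pics/w8.png",im[:,:,::-1])
cv2.imwrite("pics/w8c.png",cv2.resize(im[120:320,230:430,::-1],None,fx=3,fy=3,interpolation=cv2.INTER_CUBIC))
tip=o["eef_pos"]+Rm@[0,-.0023,.0684]; print(tip,proj(m,tip), "hole pred",proj(m,[.5148,.0108,.052]))
```

```text
[0.51554072 0.0125731  0.13356482] [-0.02587373 -0.07918668 -0.13464633] 0.015997018297072636 [ 2.44344384e-02  3.59836379e-01 -1.64260254e-01  1.04900401e+00
 -9.45919848e-05 -8.27615530e-01]
[[-7.526e-01  6.584e-01 -2.300e-03]
 [ 6.584e-01  7.526e-01 -2.000e-04]
 [ 1.600e-03 -1.600e-03 -1.000e+00]] 138.81879716571208
[0.5138689  0.01083173 0.06516875] (np.float64(317.1408169147067), np.float64(221.6565119937774)) hole pred (np.float64(316.11946311108136), np.float64(215.0735475827167))
```

View pics/w8c.png

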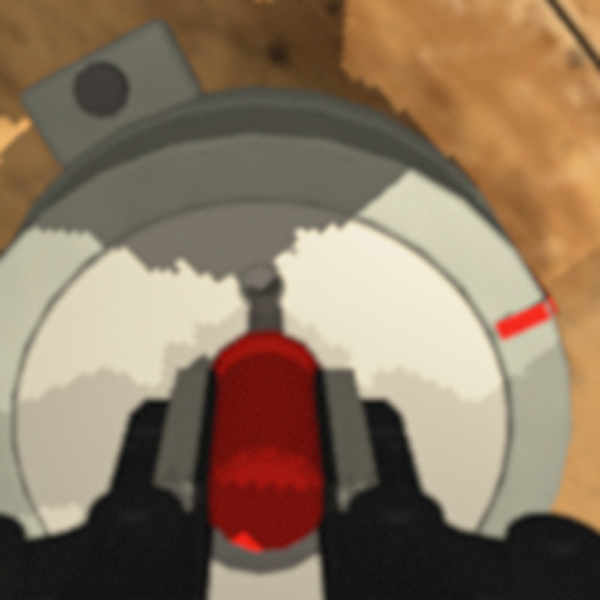

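View pics/w8.png

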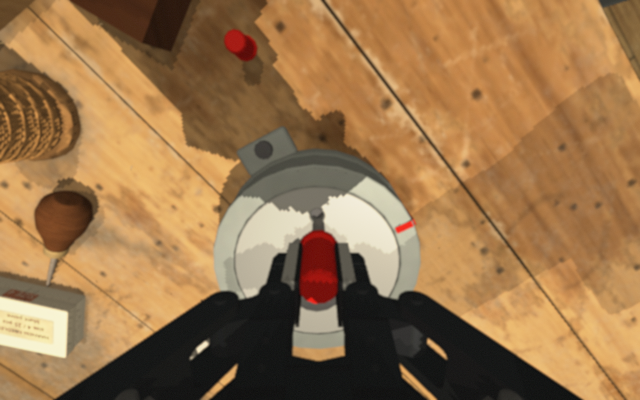

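Run:
```python
from h import *
from scipy.optimize import least_squares
m=dict(np.load("w8.npz"))
P=lambda x,y:(230+x/3,120+y/3)
pts=np.array([onz(m,*P(*q),.052)[:2] for q in [(13,400),(510,425),(265,200),(100,250),(400,235),(190,212),(480,320),(40,330)]])
r=least_squares(lambda c:np.hypot(*(pts-c[:2]).T)-.06,[.53,.04]);print("flange",r.x,r.fun.round(4))
p=np.array([proj(m,[.5148+.005*np.cos(t),.0108+.005*np.sin(t),.052]) for t in np.linspace(0,6.28,60)]);print((p.min(0)-[230,120])*3,(p.max(0)-[230,120])*3)
print("mark",onz(m,*P(523,319),.052))
```

```text
flange [0.54023501 0.04109397] [ 0.0007  0.0004  0.      0.0007  0.0005 -0.0005 -0.0004 -0.0008]
[236.69501785 264.90980111] [280.01964749 305.26541581]
mark [0.47385998 0.0579254  0.052     ]
```

Request:
{"fn": "carry_out", "kwargs": {
  "moves": [
    [-0.005, 0.005, 0.05, 0, -1],
    [-0.005, 0.005, 0.11, 0, -1],
    [-0.005, 0.005, 0.13, 0, -1],
    [-0.005, 0.005, 0.147, 0, -1],
    [-0.005, 0.005, 0.147, 0, -1]
  ]
}}

```text
clock: 8.5
eef_pos: [0.5167, 0.0128, 0.1193]
tool_rot: [0.35, 0.937, -0.0, -0.0]
ft_force: [-0.8, 0.5, -0.8]
grip_width: 0.0163
```

Request:
{"fn": "carry_out", "kwargs": {
  "moves": [
    [0, 0, 0.02, 0, -1],
    [0, 0, 0.035, 0, -1],
    [0, 0, 0.035, 0, -1]
  ]
}}

```text
clock: 8.8
eef_pos: [0.5168, 0.0127, 0.1159]
tool_rot: [0.35, 0.937, -0.0, -0.0]
ft_force: [-0.1, -0.4, -0.7]
grip_width: 0.0162
```

Run:
```python
from h import *
o=bot.get_obs();print(o["eef_pos"],o["ft_force"],o["ft_torque"])
Rm=R.from_quat(o["tool_rot"]).as_matrix(); print(Rm.round(4),np.degrees(np.arctan2(Rm[1,0],Rm[0,0])))
im=imaging.camera("wrist")
cv2.imwrite("pics/w9c.png",cv2.resize(im[120:320,230:430,::-1],None,fx=3,fy=3,interpolation=cv2.INTER_CUBIC))
```

```text
[0.51678724 0.0127316  0.11590215] [-0.14295507 -0.40952305 -0.74605663] [-0.12057744  0.1366904   0.00164257]
[[-7.545e-01  6.563e-01 -4.000e-04]
 [ 6.563e-01  7.545e-01 -2.000e-04]
 [ 2.000e-04 -4.000e-04 -1.000e+00]] 138.98183472992935
```

View pics/w9c.png

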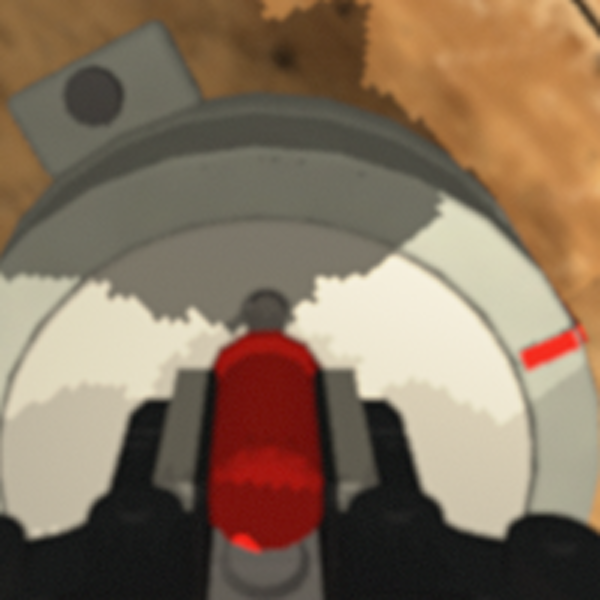

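Request:
{"fn": "carry_out", "kwargs": {
  "moves": [
    [0.022, 0.001, 0, 0.038, -1],
    [0.044, 0.002, 0, 0.0756, -1],
    [0.066, 0.005, 0, 0.113, -1],
    [0.088, 0.009, 0, 0.151, -1],
    [0.109, 0.014, 0, 0.189, -1],
    [0.13, 0.021, 0, 0.227, -1],
    [0.151, 0.029, 0, 0.264, -1],
    [0.171, 0.038, 0, 0.302, -1],
    [0.19, 0.049, 0, 0.34, -1],
    [0.209, 0.06, 0, 0.378, -1],
    [0.209, 0.06, 0, 0.378, -1]
  ]
}}

```text
clock: 9.95
eef_pos: [0.5052, 0.0307, 0.1162]
tool_rot: [0.609, 0.793, -0.0, 0.0]
ft_force: [-0.4, -2.5, -1.4]
grip_width: 0.016
```

```bash
cat >> h.py <<'E'
def st(tag=None,C=(.5408,.0412)):
    o=bot.get_obs(); Rm=R.from_quat(o["tool_rot"]).as_matrix(); p=o["eef_pos"]+Rm@np.array([0,-.0023,.0684])
    d=p[:2]-C; print("t",round(o["clock"],2),"tip",p.round(4),"r",np.hypot(*d).round(4),"phi",np.degrees(np.arctan2(d[1],d[0])).round(1)%360,"yaw",np.degrees(np.arctan2(Rm[1,0],Rm[0,0])).round(2),"Ftool",(Rm.T@o["ft_force"]).round(2),"T",(Rm.T@o["ft_torque"]).round(3))
    if tag:
        im=imaging.camera("wrist"); cv2.imwrite(f"pics/{tag}.png",cv2.resize(im[120:320,200:440,::-1],None,fx=3,fy=3,interpolation=cv2.INTER_CUBIC))
E
python3 -c "
from h import *
st('w10')"
```

```text
t 9.95 tip [0.503  0.03   0.0478] r 0.0395 phi 196.4 yaw 104.96 Ftool [-2.31 -1.01  1.36] T [ 0.153 -0.504 -0.038]
```

View pics/w10.png

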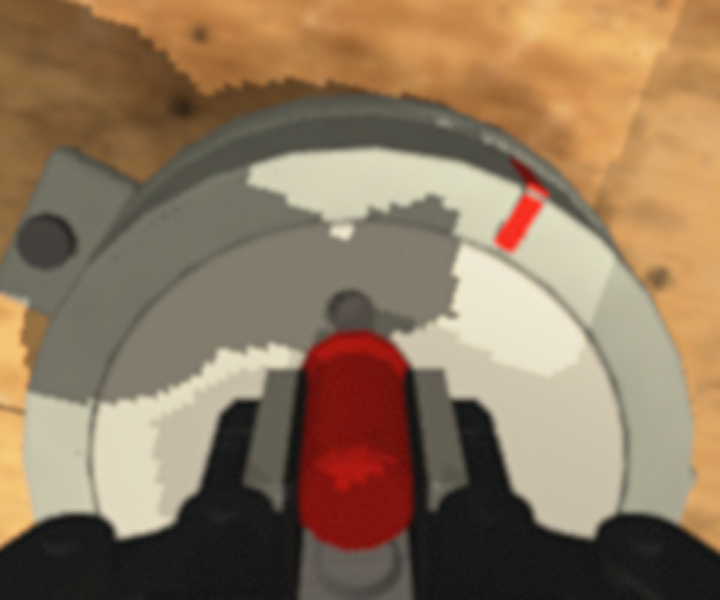

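Request:
{"fn": "carry_out", "kwargs": {
  "moves": [
    [0.022, 0.001, 0, 0.038, -1],
    [0.044, 0.002, 0, 0.0756, -1],
    [0.066, 0.005, 0, 0.113, -1],
    [0.088, 0.009, 0, 0.151, -1],
    [0.109, 0.014, 0, 0.189, -1],
    [0.13, 0.021, 0, 0.227, -1],
    [0.151, 0.029, 0, 0.264, -1],
    [0.171, 0.038, 0, 0.302, -1],
    [0.19, 0.049, 0, 0.34, -1],
    [0.209, 0.06, 0, 0.378, -1],
    [0.209, 0.06, 0, 0.378, -1]
  ]
}}

```text
clock: 11.1
eef_pos: [0.5054, 0.0528, 0.1161]
tool_rot: [0.814, 0.581, -0.0, -0.0]
ft_force: [-0.1, -1.2, -0.1]
grip_width: 0.0166
```

```bash
python3 -c "
from h import *
st('w11')
m=imaging.camera_model('wrist');np.savez('w11.npz',**m)"
```

```text
t 11.1 tip [0.5032 0.0535 0.0477] r 0.0396 phi 161.9 yaw 71.02 Ftool [-1.19  0.29  0.08] T [-0.01  -0.466  0.042]
```

View pics/w11.png

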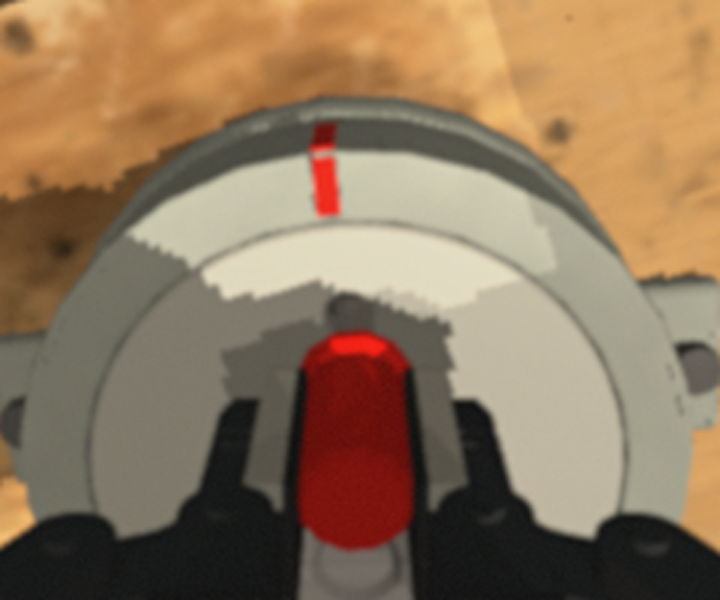

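Request:
{"fn": "carry_out", "kwargs": {
  "moves": [
    [0, 0, 0.015, 0, -1],
    [0, 0, 0.03, 0, -1],
    [0, 0, 0.04, 0, -1],
    [0, 0, 0.04, 0, -1]
  ]
}}

```text
clock: 11.55
eef_pos: [0.5054, 0.0528, 0.1123]
tool_rot: [0.814, 0.58, -0.0, -0.0]
ft_force: [-0.8, -1.6, 3.8]
grip_width: 0.0163
```

Request:
{"fn": "carry_out", "kwargs": {
  "moves": [
    [0, 0, 0.006, 0, -1],
    [0, 0, 0.006, 0, -1]
  ]
}}

```text
clock: 11.75
eef_pos: [0.5056, 0.0528, 0.1123]
tool_rot: [0.814, 0.58, 0.0, 0.0]
ft_force: [-4.2, -1.8, 7.3]
grip_width: 0.016
```

Request:
{"fn": "carry_out", "kwargs": {
  "moves": [
    [0.005, 0, -0.002, 0.009, -1],
    [0.01, 0, -0.002, 0.018, -1],
    [0.016, 0, -0.002, 0.027, -1],
    [0.021, 0.001, -0.002, 0.036, -1],
    [0.026, 0.001, -0.002, 0.044, -1],
    [0.026, 0.001, -0.002, 0.044, -1]
  ]
}}

```text
clock: 12.35
eef_pos: [0.506, 0.0544, 0.1123]
tool_rot: [0.834, 0.552, -0.001, 0.001]
ft_force: [-4.4, -3.1, 6.0]
grip_width: 0.0165
```

Request:
{"fn": "carry_out", "kwargs": {
  "moves": [
    [0.005, -0.003, 0, 0.009, -1],
    [0.01, -0.003, 0, 0.018, -1],
    [0.016, -0.003, 0, 0.027, -1],
    [0.021, -0.002, 0, 0.036, -1],
    [0.026, -0.002, 0, 0.044, -1],
    [0.026, -0.002, 0, 0.044, -1]
  ]
}}

```text
clock: 12.95
eef_pos: [0.5069, 0.0568, 0.1123]
tool_rot: [0.853, 0.523, -0.001, 0.001]
ft_force: [-3.9, -3.9, 6.3]
grip_width: 0.0161
```

```bash
python3 -c "
from h import *
st()"
```

```text
t 12.95 tip [0.5049 0.0577 0.0439] r 0.0395 phi 155.4 yaw 63.0 Ftool [-5.28 -1.63 -6.32] T [ 0.278 -1.283 -0.018]
```

Request:
{"fn": "carry_out", "kwargs": {
  "moves": [
    [0.005, -0.002, 0, 0.009, -1],
    [0.01, -0.002, 0, 0.018, -1],
    [0.016, -0.002, 0, 0.027, -1],
    [0.021, -0.001, 0, 0.036, -1],
    [0.026, -0.001, 0, 0.044, -1],
    [0.026, -0.001, 0, 0.044, -1]
  ]
}}

```text
clock: 13.55
eef_pos: [0.508, 0.0591, 0.1123]
tool_rot: [0.87, 0.493, -0.001, 0.001]
ft_force: [-4.1, -3.8, 6.7]
grip_width: 0.0161
```

```bash
python3 -c "
from h import *
st()"
```

```text
t 13.55 tip [0.506  0.0602 0.0439] r 0.0396 phi 151.4 yaw 59.04 Ftool [-5.36 -1.54 -6.67] T [ 0.267 -1.35  -0.038]
```

Request:
{"fn": "carry_out", "kwargs": {
  "moves": [
    [0.005, 0, 0, 0.009, -1],
    [0.01, 0, 0, 0.018, -1],
    [0.016, 0, 0, 0.027, -1],
    [0.021, 0.001, 0, 0.036, -1],
    [0.026, 0.001, 0, 0.044, -1],
    [0.026, 0.001, 0, 0.044, -1]
  ]
}}

```text
clock: 14.15
eef_pos: [0.5094, 0.0613, 0.1123]
tool_rot: [0.887, 0.462, -0.001, 0.001]
ft_force: [-3.8, -3.7, 7.7]
grip_width: 0.0161
```

Request:
{"fn": "carry_out", "kwargs": {
  "moves": [
    [0.005, 0, -0.001, 0.009, -1],
    [0.01, 0, -0.001, 0.018, -1],
    [0.016, 0, -0.001, 0.027, -1],
    [0.021, 0.001, -0.001, 0.036, -1],
    [0.026, 0.001, -0.001, 0.044, -1],
    [0.026, 0.001, -0.001, 0.044, -1]
  ]
}}

```text
clock: 14.75
eef_pos: [0.5109, 0.0636, 0.1123]
tool_rot: [0.902, 0.432, -0.001, 0.001]
ft_force: [-3.7, -2.8, 6.3]
grip_width: 0.0159
```

Request:
{"fn": "carry_out", "kwargs": {
  "moves": [
    [0.005, 0, 0, 0.009, -1],
    [0.01, 0, 0, 0.018, -1],
    [0.016, 0, 0, 0.027, -1],
    [0.021, 0.001, 0, 0.036, -1],
    [0.026, 0.001, 0, 0.044, -1],
    [0.026, 0.001, 0, 0.044, -1]
  ]
}}

```text
clock: 15.35
eef_pos: [0.5126, 0.0657, 0.1122]
tool_rot: [0.916, 0.4, -0.001, 0.0]
ft_force: [-3.6, -2.6, 5.8]
grip_width: 0.0161
```

```bash
python3 -c "
from h import *
st('w12')"
```

```text
t 15.35 tip [0.5109 0.0672 0.0438] r 0.0397 phi 139.0 yaw 47.17 Ftool [-4.34 -0.85 -5.8 ] T [ 0.168 -1.137 -0.026]
```

View pics/w12.png

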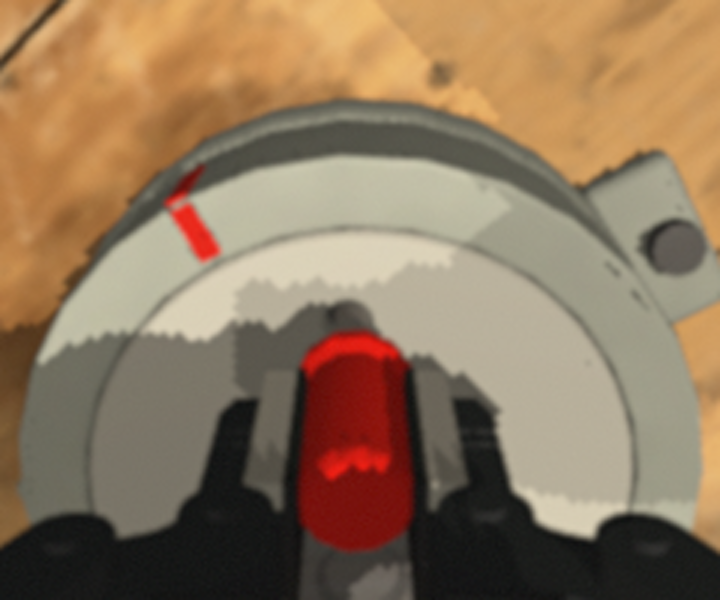

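Still on the ring, about 27° past the mark. Continuing.

Request:
{"fn": "carry_out", "kwargs": {
  "moves": [
    [0.005, 0, 0, 0.009, -1],
    [0.01, 0, 0, 0.018, -1],
    [0.016, 0, 0, 0.027, -1],
    [0.021, 0.001, 0, 0.036, -1],
    [0.026, 0.001, 0, 0.044, -1],
    [0.026, 0.001, 0, 0.044, -1]
  ]
}}

```text
clock: 16.0
eef_pos: [0.5149, 0.0684, 0.1115]
tool_rot: [0.93, 0.368, -0.0, -0.0]
ft_force: [-1.2, -2.0, -1.0]
grip_width: 0.0159
```

Request:
{"fn": "carry_out", "kwargs": {
  "moves": [
    [0, 0, 0.01, 0, -1],
    [0, 0, 0.02, 0, -1],
    [0, 0, 0.02, 0, -1]
  ]
}}

```text
clock: 16.3
eef_pos: [0.5149, 0.0683, 0.1095]
tool_rot: [0.93, 0.368, 0.0, -0.0]
ft_force: [-2.3, 1.1, -1.3]
grip_width: 0.0163
```

```bash
python3 -c "
from h import *
st()"
```

```text
t 16.3 tip [0.5134 0.07   0.0411] r 0.0398 phi 133.6 yaw 43.24 Ftool [-0.93 -2.4   1.27] T [ 0.127 -0.293  0.022]
```

Request:
{"fn": "carry_out", "kwargs": {
  "moves": [
    [0, 0, 0.02, 0, -1],
    [0, 0, 0.04, 0, -1],
    [0, 0, 0.05, 0, -1],
    [0, 0, 0.05, 0, -1]
  ]
}}

```text
clock: 16.7
eef_pos: [0.5151, 0.0682, 0.1054]
tool_rot: [0.93, 0.368, 0.0, 0.0]
ft_force: [-3.1, -1.2, 3.9]
grip_width: 0.0162
```

```bash
python3 -c "
from h import *
st()"
```

```text
t 16.7 tip [0.5136 0.0699 0.037 ] r 0.0396 phi 133.5 yaw 43.23 Ftool [-3.1  -1.27 -3.94] T [ 0.356 -0.617  0.045]
```

Request:
{"fn": "carry_out", "kwargs": {
  "moves": [
    [-0.003, -0.002, 0.02, 0, -1],
    [-0.004, -0.002, 0.04, 0, -1],
    [-0.004, -0.002, 0.06, 0, -1],
    [-0.004, -0.002, 0.08, 0, -1],
    [-0.004, -0.002, 0.1, 0, -1],
    [-0.004, -0.002, 0.1, 0, -1]
  ]
}}

```text
clock: 17.3
eef_pos: [0.515, 0.0682, 0.0954]
tool_rot: [0.93, 0.368, 0.001, 0.0]
ft_force: [-1.7, 0.1, 4.9]
grip_width: 0.0159
```

```bash
python3 -c "
from h import *
st()"
```

```text
t 17.3 tip [0.5135 0.0699 0.027 ] r 0.0396 phi 133.6 yaw 43.23 Ftool [-1.15 -1.25 -4.88] T [ 0.288 -0.434  0.023]
```

Request:
{"fn": "carry_out", "kwargs": {
  "moves": [
    [-0.001, -0.002, 0.02, 0, -1],
    [-0.001, -0.002, 0.04, 0, -1],
    [-0.001, -0.002, 0.06, 0, -1],
    [-0.001, -0.002, 0.08, 0, -1],
    [-0.001, -0.002, 0.08, 0, -1]
  ]
}}

```text
clock: 17.8
eef_pos: [0.5149, 0.0682, 0.0873]
tool_rot: [0.93, 0.368, 0.001, 0.0]
ft_force: [-1.4, -0.8, 4.2]
grip_width: 0.0163
```

Request:
{"fn": "carry_out", "kwargs": {
  "moves": [
    [0, 0, 0.01, 0, -1],
    [0, 0, 0.01, 0, -1]
  ]
}}

```text
clock: 18.0
eef_pos: [0.5149, 0.0682, 0.0864]
tool_rot: [0.93, 0.368, 0.001, 0.0]
ft_force: [-1.6, -0.6, 5.2]
grip_width: 0.0158
```

```bash
python3 -c "
from h import *
st('w13')"
```

```text
t 18.0 tip [0.5134 0.0699 0.018 ] r 0.0397 phi 133.6 yaw 43.23 Ftool [-1.57 -0.6  -5.18] T [ 0.296 -0.419  0.043]
```

View pics/w13.png

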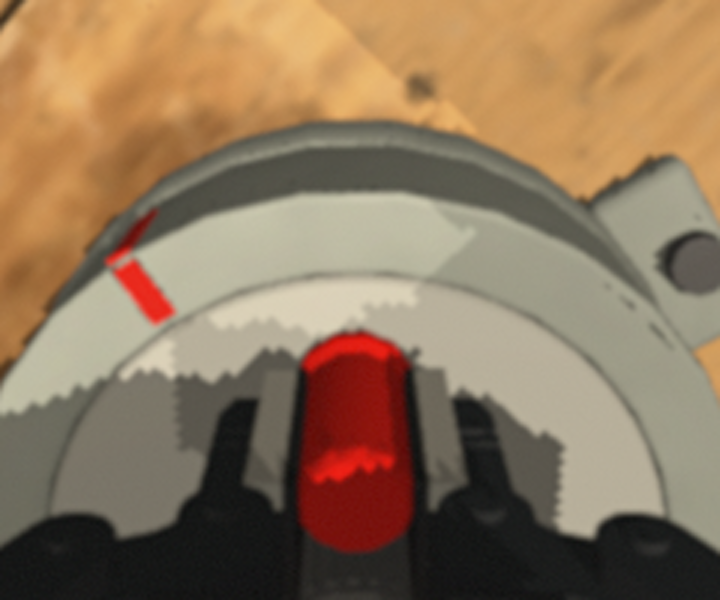

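Request:
{"fn": "carry_out", "kwargs": {
  "moves": [
    [0, 0, 0.006, 0, -1],
    [0, 0, 0.006, 0, -1]
  ]
}}

```text
clock: 18.25
eef_pos: [0.5149, 0.0682, 0.0864]
tool_rot: [0.93, 0.368, 0.001, 0.0]
ft_force: [-2.4, 0.1, 8.6]
grip_width: 0.0165
```

Request:
{"fn": "carry_out", "kwargs": {
  "moves": [
    [0, 0, 0.006, 0, -1],
    [0, 0, 0.006, 0, -1]
  ]
}}

```text
clock: 18.45
eef_pos: [0.515, 0.0682, 0.0864]
tool_rot: [0.93, 0.368, 0.001, 0.0]
ft_force: [-4.5, -0.5, 11.7]
grip_width: 0.0163
```

Request:
{"fn": "carry_out", "kwargs": {
  "moves": [
    [0, 0, -0.008, 0, -1],
    [0, 0, -0.008, 0, 0],
    [0, 0, -0.008, 0, 0],
    [0, 0, -0.008, 0, 0],
    [0, 0, -0.008, 0, 0],
    [0, 0, -0.008, 0, 0]
  ]
}}

```text
clock: 19.05
eef_pos: [0.5143, 0.0681, 0.0852]
tool_rot: [0.93, 0.368, -0.0, -0.0]
ft_force: [-0.8, -0.3, 0.6]
grip_width: 0.0431
```

Request:
{"fn": "carry_out", "kwargs": {
  "moves": [
    [0, 0, -0.1, 0, 0],
    [0, 0, -0.25, 0, 0],
    [0, 0, -0.5, 0, 0],
    [0, 0, -0.9, 0, 0],
    [0, 0, -0.9, 0, 0],
    [0, 0, -0.9, 0, 0]
  ]
}}

```text
clock: 19.65
eef_pos: [0.5153, 0.0682, 0.1772]
tool_rot: [0.93, 0.368, 0.002, 0.0]
ft_force: [-0.1, 0.0, -0.8]
grip_width: 0.043
```

Run:
```python
from h import *
st('w14')
im=imaging.camera("scene");cv2.imwrite("pics/s2.png",cv2.resize(im[160:320,240:420,::-1],None,fx=4,fy=3.7,interpolation=cv2.INTER_CUBIC))
im=imaging.camera("wrist");cv2.imwrite("pics/w14.png",im[:,:,::-1])
```

```text
t 19.65 tip [0.514  0.0699 0.1088] r 0.0393 phi 133.0 yaw 43.23 Ftool [-0.06 -0.08  0.75] T [ 0.088 -0.036  0.009]
```

View pics/w14.png

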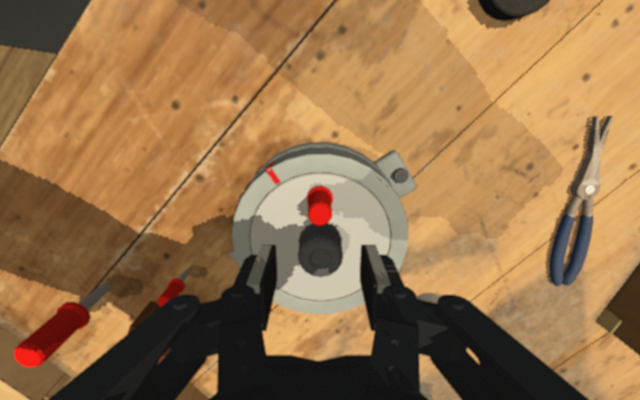

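View pics/s2.png

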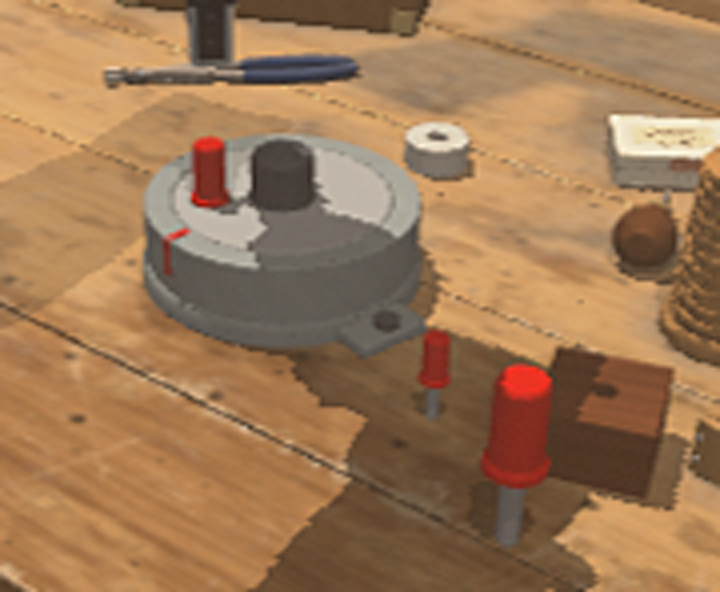

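```bash
python3 -c "
from h import *
st(); print(order.job_done())"
```

```text
t 19.8 tip [0.5117 0.0696 0.1061] r 0.0407 phi 135.7 yaw 43.23 Ftool [0.66 0.48 0.42] T [ 0.011 -0.042  0.003]
the job is handed in; nothing more can be done
None
```

The index pin is fully in, locking the bushing to the base, and the gripper is clear. I handed the job in at about 19.8 s.

- **Finding the hole:** I took the middle-sized pin from its rest, put it in the bushing's hole and used it to turn the bushing clockwise past the red mark. I then felt along the stop ring with about 6–8 N of downward force. The pin dropped in about 33° (0.57 rad) past the mark, within the given range.
- **Pushing home:** I pushed the plug down with a measured force of 4–5 N until the pin stopped. The tip then read 18.0 mm above the table, which is fully home. Pressing on to 11.7 N moved it no further, and I eased off before opening the fingers.
- **Last checks:** The wrist and scene pictures show the pin upright with its shoulder flat on the bushing, the gripper clear, and the other tools where they were. The force on the tool was about zero.

No check failed. Two readings were slightly off:
- The closed gripper read 16 mm on the 18 mm knob.
- The camera and arm estimates of the fixture's axis differed by about 1 mm.

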